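# Change over the desiccant cartridge of a specimen dryer

## Task

The orange spent desiccant cartridge is locked in one of the two dryer bays: first push it in and let go so that its catch releases it and it stands out, and leave it like that in its bay. Then take the fresh green cartridge from the bench, slide it nose (aluminium end) first along the ledge into the other, empty bay and push it until the push-push catch holds it fully home, without releasing it again. Leave the bottle, the tin and the brass weight undisturbed.

Things in the scene. Friction and masses are not known exactly. Their poses are not given: they have to be found in the camera images.
- spent: orange cartridge: a box 130 long x 44 wide x 34 mm high, 150 g (+-30%), white middle, bare aluminium nose 16 mm long at its +x end, orange cap 18 mm long at its tail (-x end), orange stripe on top. Origin: centre of the underside; +x towards the nose, z up.
- spent_nose (a point): centre of the aluminium nose face (65 mm ahead of the origin, 17 mm up), same axes
- spent_tail (a point): centre of the coloured tail face (65 mm behind the origin, 17 mm up), same axes
- fresh: green cartridge: a box 130 long x 44 wide x 34 mm high, 150 g (+-30%), white middle, bare aluminium nose 16 mm long at its +x end, green cap 18 mm long at its tail (-x end), green stripe on top. Origin: centre of the underside; +x towards the nose, z up.
- fresh_nose (a point): centre of the aluminium nose face (65 mm ahead of the origin, 17 mm up), same axes
- fresh_tail (a point): centre of the coloured tail face (65 mm behind the origin, 17 mm up), same axes
- bay_a: one of two identical fixed white dryer bays; their places vary; one holds the spent cartridge at the start (its sled joint reads 0.026). Housing 170 deep (x) x 100 wide x 66 mm high; slot in its front face 48 wide x 37 mm high, 2 mm wider than a cartridge each side, 3 mm higher. Origin: on the bench under the middle of the front face; +x into the slot, z up.
- bay_a_mouth (a point): centre of the slot's sill: at the front face, on the slot's floor, 12 mm above the bench; axes of the bay. A ledge, 115 long x 82 mm wide, lies before it, flush with the slot's floor. On it two rails, 6 mm high, 6 mm thick, 48 mm apart, run 45 mm out from the face, then flare to about 74 mm apart at 80 mm from the face.
- bay_a_sled (a joint): travel (m, along the bay's +x) of the sprung sled that a cartridge's nose bears on: 0 out, 0.026 held by the catch, 0.040 hard stop; spring 3 to 5 N outwards, slick plastic. Pushed from 0 to 0.037 or more and let go, it stays caught at 0.026; pushed again from there to 0.037 or more and let go, it returns to 0 and shoves the cartridge out 26 mm; pushed less far it does not change.
- bay_a_sled_face (a point): centre of the sled's front face, 17 mm above the slot's floor; 52 mm inside the front face when out, 78 mm when caught, so a cartridge then stands out of the face by 78 or 52 mm. A red pointer on the housing's top rides with the sled: at the green mark when caught, at the orange mark when out.
- bay_b: one of two identical fixed white dryer bays; their places vary; one holds the spent cartridge at the start (its sled joint reads 0.026). Housing 170 deep (x) x 100 wide x 66 mm high; slot in its front face 48 wide x 37 mm high, 2 mm wider than a cartridge each side, 3 mm higher. Origin: on the bench under the middle of the front face; +x into the slot, z up.
- bay_b_mouth (a point): centre of the slot's sill: at the front face, on the slot's floor, 12 mm above the bench; axes of the bay. A ledge, 115 long x 82 mm wide, lies before it, flush with the slot's floor. On it two rails, 6 mm high, 6 mm thick, 48 mm apart, run 45 mm out from the face, then flare to about 74 mm apart at 80 mm from the face.
- bay_b_sled (a joint): travel (m, along the bay's +x) of the sprung sled that a cartridge's nose bears on: 0 out, 0.026 held by the catch, 0.040 hard stop; spring 3 to 5 N outwards, slick plastic. Pushed from 0 to 0.037 or more and let go, it stays caught at 0.026; pushed again from there to 0.037 or more and let go, it returns to 0 and shoves the cartridge out 26 mm; pushed less far it does not change.
- bay_b_sled_face (a point): centre of the sled's front face, 17 mm above the slot's floor; 52 mm inside the front face when out, 78 mm when caught, so a cartridge then stands out of the face by 78 or 52 mm. A red pointer on the housing's top rides with the sled: at the green mark when caught, at the orange mark when out.
- bottle: bystander: white plastic bottle, blue cap, 60 mm diameter x 130 mm high, loose; origin: centre of its underside
- tin: bystander: steel tin 60 x 85 x 100 mm with a red screw cap 18 mm high, loose; origin: centre of its underside
- weight: bystander: brass weight 56 mm diameter x 64 mm high with a knob, 0.5 kg, loose; origin: centre of its underside

How it is judged:
By the outcome, as a careful person would: the job done as asked, in the order asked, and still so for the second after the job is handed in, with the robot touching nothing.
It also fails if it takes over 59 s, if anything falls off the work surface, if the arm or the gripper's body presses on something with over 40 N, if the wrist force passes 120 N, or if a joint passes its speed limit or range.

## Robot

A 6-joint arm with a two-finger parallel gripper is mounted at the origin on the work surface. World frame = base frame: x ahead of the robot, y to its left, z up, the work surface at z = 0. Lengths are in mm, angles in rad, forces in N, time in s.
With the tool pointing down it reaches from about 400 to 925 mm from the base axis. Payload 12.5 kg.
Tool frame: the origin (TCP) lies where the fingers leave the gripper's body, on its centre line; the fingertips stand 78 mm ahead of it and the grasp point (between the pads) lies 59 mm ahead of it; z points along the fingers, y is the direction in which the jaws open and shut (so a half turn about z gives the same grasp; the last joint's range is limited). The gripper opens to 95 mm and grips with 3 to 60 N. Pads are 20 mm wide; open, the fingers measure 119 mm over their backs; the gripper's body (75 mm by 180 mm) begins 59 mm behind the grasp point.
Start: joints at [-1.24, 0.491, 1.559, -0, 1.092, -0.106], TCP at [264.423, -566.32, 292.261] pointing down, gripper open.
Joint ranges: [-3.1, 3.1], [-0.84, 2.19], [0.05, 2.79], [-1.13, 4.28], [0.06, 2.93], [-2.69, 2.69]. Speed limits (rad/s): [2.22, 2.22, 2.79, 3.14, 3.14, 3.14].

## Interface

Orientations are given as [roll, pitch, yaw] about the fixed x, y, z axes, in that order (R = Rz(yaw) Ry(pitch) Rx(roll)).
In Python, from cell import env, viewer, ticket, search_frame gives the robot as it stands.
- The arm moves only by the shell command python3 -m inch 'ROWS'. ROWS is a JSON object of lists of equal length, an entry for each row: "hand": the opening, from 0 (shut) to 1 (fully open); "delta_pos": the shift along the tool's x, y, z in cm, a list of three; "turn": the turn about the tool's z in rad. A call has 1 to 20 rows; each row shifts and turns the commanded pose from where the row before left it, along the tool's axes as they then stand; what a row does not reach is not made up. A row lasts 1/10 s, in which the tool goes at most 50 mm and 8.59 degrees, less where a joint would pass 70% of its speed; a pose out of reach is approached as far as the arm can. A call is refused whole if a number of a shift passes 5 or a number of a turn 0.15, either way. A call with a gripper value outside its range is refused whole. The fingers move at their own pace and stop on an object; the grip force is fixed at half the most. Time passes only in rows, so rows that do not move let the fingers close. It gives the time, the measured TCP pose, the force and the opening at its end, in the units of the state.
- env.state(): the state, without advancing time (a new reading comes with each control period).
- viewer.read_camera(name): name is "side" or "top"; returns (picture, depth): 400x640x3 uint8, blue, green, red; 400x640 float32, mm along the optical axis (not along the pixel's ray), 0 where there is no reading.
- viewer.get_calibration(name): a dict with "fx", "fy", "cx", "cy" (pixels), "T" (4x4, takes a point from camera to world coordinates). Camera axes: x right, y down, z forward; pixel columns grow to the right and rows downward; lengths in mm; the calibration is good to about 2 mm. A picture is of the moment at which its call begins. get_calibration takes no time and is no camera call.
- ticket.job_done(): hands the job in, once; it reports no verdict.
Trained networks look in the newest picture that a camera, given by its name, has taken for a name from the list of things; names that differ only in an ending like _2 or _b are one class to them, and where a whole thing is asked for, a point or a joint stands for the part that bears it (a point fixed in the world has none). Each returns a list of dicts, best first, with "p" (0 to 1); they miss things now and then, are a little off and sometimes report something else, mostly with a low value. They report only what shows in the picture. A call takes as long as a camera call.
- search_frame(camera, label): "centre" ([column, row] in pixels, amid what is visible of it).
The state is a dict: "t": time; "joints": joint angles; "qvel": joint speeds; "tau": joint torques, N m; "eef_pos": TCP position; "tcp_rot": TCP orientation; "ft_force": force on the tool from outside, world axes, zero at the start; "moment": the same for the moment, N m; "opening": opening from 0.0 (shut) to 1.0 (fully open).
Only numpy, scipy, OpenCV 4.12 (cv2) and the standard library are available. Lean on these libraries where they do the work, as an engineer would, in place of code of your own. Each camera call takes 0.05 s, during which the arm holds its last target.

## Working session

There is one attempt and no reset: what is moved stays moved. The work goes in short steps, Python scripts to look and compute and a shell command to move; the robot and the scene stay as the last step left them, time stands still between calls to the robot, and variables do not carry over. Pictures are saved under pics/ and viewed, and the job is handed in when it is done.

```bash
ls; mkdir -p pics
cat > h.py <<'E'
import numpy as np, cv2
from cell import env, viewer, ticket, search_frame
def px(cam,u,v,depth=None,z=None):
    c=viewer.get_calibration(cam);T=np.array(c["T"])
    r=np.array([(u-c["cx"])/c["fx"],(v-c["cy"])/c["fy"],1.0])
    if depth is not None: return (T@np.append(r*depth,1))[:3]
    d=T[:3,:3]@r;o=T[:3,3];return o+d*(z-o[2])/d[2]
def cloud(cam,dep):
    c=viewer.get_calibration(cam);T=np.array(c["T"])
    v,u=np.mgrid[:dep.shape[0],:dep.shape[1]]
    P=np.stack([(u-c["cx"])/c["fx"]*dep,(v-c["cy"])/c["fy"]*dep,dep],-1)
    return P@T[:3,:3].T+T[:3,3]
def shot(cam,name):
    im,d=viewer.read_camera(cam);cv2.imwrite(f"pics/{name}.png",im);np.savez(f"pics/{name}.npz",im=im,d=d);return im,d
E
python3 - <<'E'
from h import *
for c in("top","side"):
    shot(c,c+"0"); k=viewer.get_calibration(c);print(c,k["fx"],np.round(k["T"],3).tolist())
    for n in("spent","fresh","bay_a","bottle","tin","weight"):
        print(n,[(np.round(q["centre"]).tolist(),round(q["p"],2)) for q in search_frame(c,n)])
print(env.state())
E
```

```text
pics
top 441.95941392631113 [[0.022, -0.997, 0.075, 488.151], [-1.0, -0.021, 0.006, -17.797], [-0.005, -0.076, -0.997, 1227.79], [0.0, 0.0, 0.0, 1.0]]
spent [([353.0, 190.0], 0.73), ([185.0, 164.0], 0.31)]
fresh [([201.0, 230.0], 0.76), ([277.0, 160.0], 0.65)]
bay_a [([351.0, 160.0], 0.95), ([279.0, 156.0], 0.66)]
bottle [([434.0, 232.0], 0.85), ([184.0, 164.0], 0.73)]
tin [([187.0, 166.0], 0.91)]
weight [([446.0, 161.0], 0.58)]
side 384.3079085896563 [[-0.691, -0.376, 0.618, -93.171], [-0.723, 0.343, -0.6, 618.57], [0.013, -0.861, -0.509, 591.541], [0.0, 0.0, 0.0, 1.0]]
spent [([330.0, 187.0], 0.87), ([306.0, 177.0], 0.21)]
fresh [([231.0, 273.0], 0.86)]
bay_a [([250.0, 199.0], 0.62), ([307.0, 179.0], 0.57)]
bottle [([402.0, 168.0], 0.88)]
tin [([172.0, 229.0], 0.66)]
weight [([360.0, 158.0], 0.66)]
{'t': 0.7, 'joints': array([-1.23961987e+00,  4.90888449e-01,  1.55890193e+00,  2.15613856e-05,
        1.09172932e+00, -1.05622563e-01]), 'qvel': array([-0.00173207,  0.00147031, -0.00136473, -0.00044924,  0.00297015,
       -0.00095022]), 'tau': array([-3.72392460e-03, -6.12344885e+01, -2.58396059e+01,  6.92850910e-02,
        4.45998413e-02, -4.57927158e-06]), 'eef_pos': array([ 264.41295893, -566.31675202,  292.26745653]), 'tcp_rot': array([ 3.14151809e+00, -1.13367703e-05,  4.36789080e-01]), 'ft_force': array([0.53983092, 0.45073459, 0.02199987]), 'moment': array([-0.03978176,  0.05249294,  0.0076738 ]), 'opening': 1.0005607027731926}
```

View pics/top0.png

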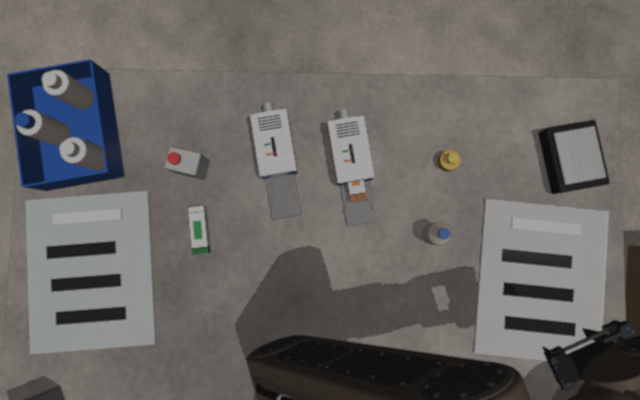

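View pics/side0.png

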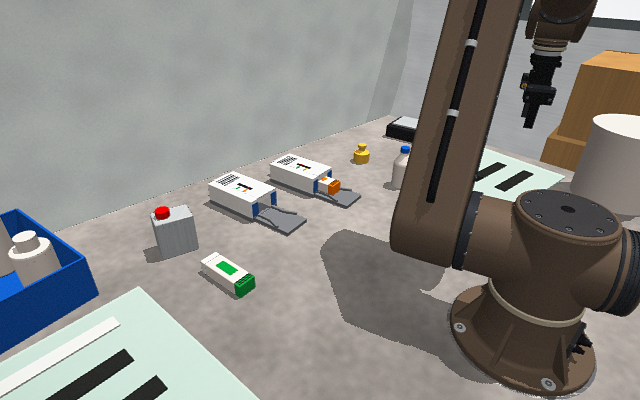

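Run:
```python
import cv2
im=cv2.imread("pics/top0.png")[100:280,150:480]
cv2.imwrite("pics/top0z.png",cv2.resize(im,None,fx=2.4,fy=2.4,interpolation=cv2.INTER_CUBIC))
```

```text
(no output)
```

View pics/top0z.png

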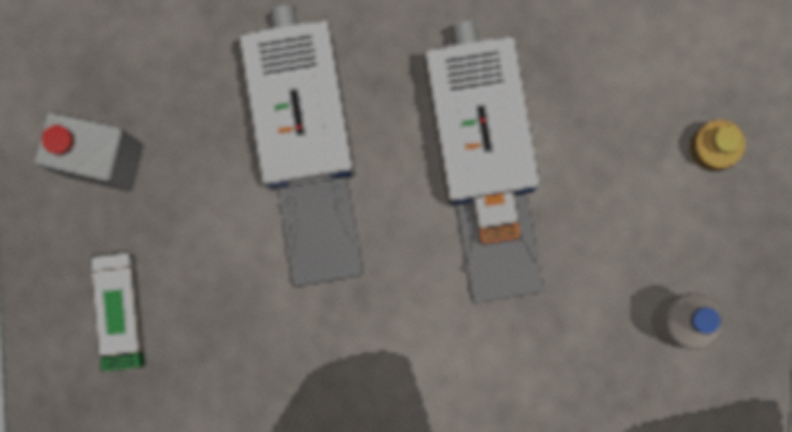

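The top view shows the spent cartridge in the right bay (tail near 353,190). The left bay (279,156) is empty, its pointer at orange, and the fresh cartridge lies at about (199,230) with its nose away from the robot. Next I'll compute metric poses.

Run:
```python
from h import *
f=np.load("pics/top0.npz");im,d=f["im"],f["d"];P=cloud("top",d)
hsv=cv2.cvtColor(im,cv2.COLOR_BGR2HSV)
def rect(m,n):
    p=P[m][:,:2].astype(np.float32)
    r=cv2.minAreaRect(p);b=cv2.boxPoints(r);print(n,len(p),"c",np.round(r[0],1),"size",np.round(r[1],1),"ang",round(r[2],2),"z",np.percentile(P[m][:,2],[5,50,95]).round(1),np.round(b).tolist())
def box(u0,v0,u1,v1):
    m=np.zeros(d.shape,bool);m[v0:v1,u0:u1]=1;return m&(d>0)
z=P[...,2]
print("table z",np.median(z[box(215,220,260,260)]))
rect(box(235,100,305,185)&(z>55)&(z<75),"bayL top")
rect(box(318,108,380,190)&(z>55)&(z<75),"bayR top")
rect(box(255,170,310,225)&(z>8)&(z<16),"ledgeL")
rect(box(335,180,380,230)&(z>8)&(z<16),"ledgeR")
rect(box(335,175,380,215)&(z>36)&(z<52),"spent top")
rect(box(180,200,215,260)&(z>25)&(z<42),"fresh top")
```

```text
table z 0.3611501856100858
bayL top 2373 c [736.2 120.5] size [173.2 100.1] ang 10.84 z [62.4 66.5 70.1] [[642.0, 153.0], [661.0, 55.0], [831.0, 88.0], [812.0, 186.0]]
bayR top 2387 c [721.9 -87.1] size [172.2 100.1] ang 10.44 z [62.5 66.5 70.4] [[628.0, -54.0], [646.0, -152.0], [816.0, -121.0], [797.0, -22.0]]
ledgeL 1067 c [600.2  90.2] size [120.7  90.5] ang 10.28 z [ 8.8 12.3 15.5] [[533.0, 124.0], [549.0, 35.0], [668.0, 56.0], [652.0, 145.0]]
ledgeR 727 c [ 584.5 -113.8] size [122.8  91.7] ang 15.32 z [ 9.1 12.4 15.4] [[513.0, -86.0], [537.0, -174.0], [656.0, -142.0], [632.0, -53.0]]
spent top 338 c [617.5 -96.4] size [100.3  64.7] ang 85.48 z [41.4 45.9 49.6] [[581.0, -144.0], [646.0, -149.0], [654.0, -49.0], [589.0, -44.0]]
fresh top 800 c [499.1 320.1] size [129.8  45.5] ang 7.4 z [29.8 34.3 38.1] [[432.0, 334.0], [438.0, 289.0], [566.0, 306.0], [561.0, 351.0]]
```

```bash
python3 - <<'E'
from h import *
f=np.load("pics/top0.npz");im,d=f["im"],f["d"]
d=cv2.medianBlur(d,5);P=cloud("top",d);z=P[...,2]
v,u=np.mgrid[:400,:640]
def box(u0,v0,u1,v1):
    return (u>=u0)&(u<u1)&(v>=v0)&(v<v1)&(d>0)
def fit(m,zz,n):
    m=cv2.morphologyEx(m.astype(np.uint8),cv2.MORPH_CLOSE,np.ones((3,3)))
    nc,l,s,_=cv2.connectedComponentsWithStats(m);k=1+np.argmax(s[1:,4]);m=l==k
    p=np.array([px("top",a,b,z=zz)[:2] for a,b in zip(u[m],v[m])])
    c=p.mean(0);w,V=np.linalg.eigh(np.cov(p.T));a=V[:,1]*np.sign(V[0,1]);q=(p-c)@np.c_[a,[-a[1],a[0]]]
    r=cv2.minAreaRect(p.astype(np.float32))
    print(n,len(p),"c",c.round(1),"yaw",np.degrees(np.arctan2(a[1],a[0])).round(2),"len/wid by moments",np.sqrt(12*w[::-1]).round(1),"rect",np.round(r[0],1),np.round(r[1],1),round(r[2],2),"front",(c-a*np.sqrt(3*w[1])).round(1))
fit(box(235,100,305,185)&(z>55)&(z<75),66,"bayL")
fit(box(318,108,380,190)&(z>55)&(z<75),66,"bayR")
fit(box(255,165,310,225)&(z>7)&(z<17),12,"ledgeL")
fit(box(180,200,215,260)&(z>25)&(z<42),34,"fresh")
hsv=cv2.cvtColor(im,cv2.COLOR_BGR2HSV)
o=box(335,175,380,215)&(hsv[...,0]<18)&(hsv[...,1]>120)
fit(o,46,"orange"); print(np.c_[u[o],v[o]].min(0),np.c_[u[o],v[o]].max(0))
fit(box(335,180,380,215)&(z>36)&(z<52),46,"spent")
E
python3 - <<'E'
import cv2
im=cv2.imread("pics/side0.png")[130:310,190:380]
cv2.imwrite("pics/side0z.png",cv2.resize(im,None,fx=3.2,fy=3.2,interpolation=cv2.INTER_CUBIC))
E
```

```text
bayL 2383 c [735.1 120.2] yaw 10.54 len/wid by moments [171.7  99.7] rect [734.9 120.2] [173.7  99.8] 10.86 front [650.7 104.5]Traceback (most recent call last):
  File "<stdin>", line 15, in <module>
  File "<stdin>", line 10, in fit
  File "h.py", line 4, in px
    c=viewer.get_calibration(cam);T=np.array(c["T"])
ValueError: time passes only in moves, steps and waits
```

View pics/side0z.png

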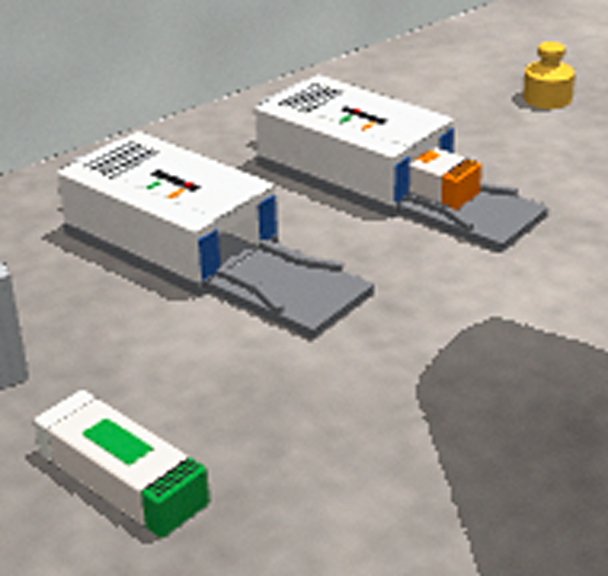

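The side view confirms this: orange tail standing out of the right bay, left slot empty, green tail towards the robot.

```bash
cat >> h.py <<'E'
CAL={}
def cal(cam):
    if cam not in CAL: CAL[cam]=viewer.get_calibration(cam)
    return CAL[cam]
def pxs(cam,u,v,z):
    c=cal(cam);T=np.array(c["T"])
    r=np.stack([(u-c["cx"])/c["fx"],(v-c["cy"])/c["fy"],np.ones(len(u))],-1)@T[:3,:3].T
    o=T[:3,3];return o+r*((z-o[2])/r[:,2])[:,None]
v,u=np.mgrid[:400,:640]
def box(u0,v0,u1,v1): return (u>=u0)&(u<u1)&(v>=v0)&(v<v1)
def fit(m,zz,n,cam="top"):
    m=cv2.morphologyEx(m.astype(np.uint8),cv2.MORPH_CLOSE,np.ones((3,3)))
    nc,l,s,_=cv2.connectedComponentsWithStats(m);k=1+np.argmax(s[1:,4]);m=l==k
    p=pxs(cam,u[m],v[m],zz)[:,:2]
    c=p.mean(0);w,V=np.linalg.eigh(np.cov(p.T));a=V[:,1]*np.sign(V[0,1])
    r=cv2.minAreaRect(p.astype(np.float32))
    print(n,len(p),"c",c.round(1),"yaw",np.degrees(np.arctan2(a[1],a[0])).round(2),"LW",np.sqrt(12*w[::-1]).round(1),"rect",np.round(r[0],1),np.round(r[1],1),round(r[2],2),"front",(c-a*np.sqrt(3*w[1])).round(1))
    return c,a,p
E
python3 - <<'E'
from h import *
f=np.load("pics/top0.npz");im,d=f["im"],f["d"]
d=cv2.medianBlur(d,5);P=cloud("top",d);z=P[...,2]
fit(box(235,100,305,185)&(z>55)&(z<75),66,"bayL")
fit(box(318,108,380,190)&(z>55)&(z<75),66,"bayR")
fit(box(255,165,310,225)&(z>7)&(z<17),12,"ledgeL")
fit(box(180,200,215,260)&(z>25)&(z<42),34,"fresh")
hsv=cv2.cvtColor(im,cv2.COLOR_BGR2HSV)
o=box(335,192,380,215)&(hsv[...,0]<18)&(hsv[...,1]>120)
fit(o,46,"orange")
fit(box(335,180,380,215)&(z>36)&(z<52),46,"spent")
E
```

```text
bayL 2383 c [735.1 120.2] yaw 10.54 LW [171.7  99.7] rect [734.9 120.2] [173.7  99.8] 10.86 front [650.7 104.5]
bayR 2390 c [721.1 -87. ] yaw 10.62 LW [170.8  99.9] rect [721.5 -86.9] [172.2 100.2] 10.58 front [ 637.2 -102.7]
ledgeL 1263 c [598.3  94. ] yaw 10.05 LW [118.1  81.5] rect [599.8  92.9] [120.8  93.4] 11.25 front [540.2  83.7]
fresh 796 c [498.3 319.2] yaw 8.06 LW [128.2  44.9] rect [499.1 318.8] [129.5  45.8] 7.73 front [434.9 310.2]
orange 84 c [ 596.5 -111.4] yaw -78.98 LW [42.4 14.4] rect [ 596.1 -111.2] [14.8 41.6] 12.57 front [592.5 -90.6]
spent 328 c [ 614.8 -107. ] yaw 2.72 LW [53.3 45.9] rect [ 614.3 -110.8] [52.6 59.7] 11.58 front [ 588.2 -108.3]
```

```bash
python3 -m inch '{"hand":[0,0,0,0,0,0,0,0,0,0,0,0,0,0,0],"delta_pos":[[0,0,0],[0,0,0],[3.02,-3.22,0],[3.02,-3.22,0],[3.02,-3.22,0],[3.02,-3.22,0],[3.02,-3.22,0],[3.02,-3.22,0],[3.02,-3.22,0],[3.02,-3.22,0],[3.02,-3.22,0],[3.02,-3.22,0],[3.02,-3.22,0],[3.02,-3.22,0],[0,0,0]],"turn":[0.126,0.126,0,0,0,0,0,0,0,0,0,0,0,0,0]}'
```

```text
t: 2.2
eef_pos: [551.5, -116.1, 292.2]
tcp_rot: [-3.141, -0.001, 0.189]
ft_force: [-0.2, -0.3, -0.2]
opening: 0.006
```

```bash
python3 -m inch '{"hand":[0,0,0,0,0,0,0,0],"delta_pos":[[-0.3,0.27,2],[0,0,3.5],[0,0,3.5],[0,0,3.5],[0,0,3.5],[0,0,2],[0,0,1.2],[0,0,0]],"turn":[0,0,0,0,0,0,0,0]}'
python3 - <<'E'
from h import *
im,_=shot("side","side1");cv2.imwrite("pics/side1z.png",cv2.resize(im[110:250,230:430],None,fx=4,fy=4))
im,_=shot("top","top1");cv2.imwrite("pics/top1z.png",cv2.resize(im[100:250,280:440],None,fx=4,fy=4))
E
```

```text
t: 3.0
eef_pos: [546.8, -123.4, 99.2]
tcp_rot: [-3.141, 0.002, 0.184]
ft_force: [-0.1, 1.0, 2.1]
opening: 0.004
```

View pics/side1z.png

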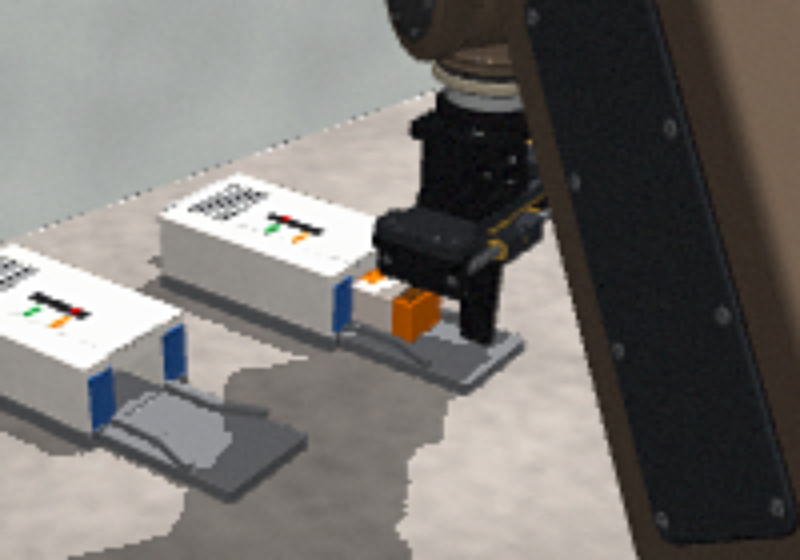

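View pics/top1z.png

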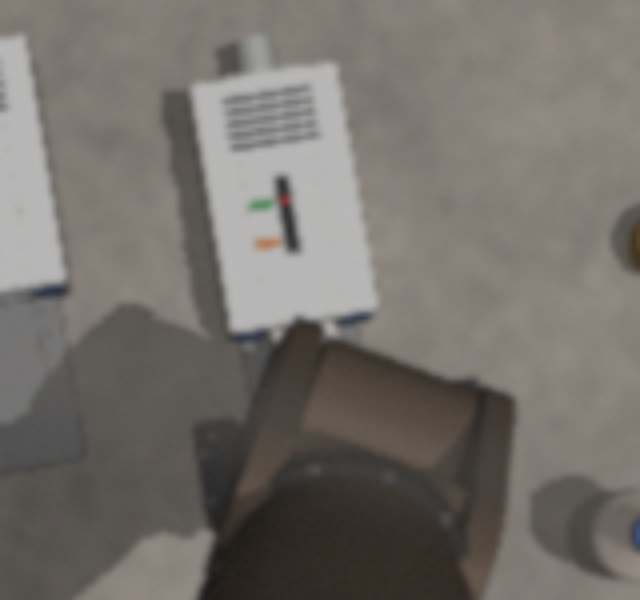

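```bash
python3 -m inch '{"hand":[0,0,0,0],"delta_pos":[[0.8,-0.3,0],[0.8,0,0],[0.8,0,0],[0,0,0]],"turn":[0,0,0,0]}'; python3 -m inch '{"hand":[0,0,0,0],"delta_pos":[[0.3,0,0],[0.3,0,0],[0.3,0,0],[0,0,0]],"turn":[0,0,0,0]}'
```

```text
t: 3.5
eef_pos: [571.5, -115.5, 100.6]
tcp_rot: [3.141, -0.001, 0.186]
ft_force: [0.5, 0.1, 0.6]
opening: 0.005
t: 3.9
eef_pos: [578.8, -114.1, 100.1]
tcp_rot: [-3.141, 0.001, 0.185]
ft_force: [-4.2, -0.7, 1.5]
opening: 0.009
```

```bash
python3 -m inch '{"hand":[0,0,0,0],"delta_pos":[[0.3,0,0],[0.3,0,0],[0.2,0,0],[0,0,0]],"turn":[0,0,0,0]}'; python3 -m inch '{"hand":[0,0,0],"delta_pos":[[0.15,0,0],[0.1,0,0],[0,0,0]],"turn":[0,0,0]}'
python3 - <<'E'
from h import *
im,_=shot("top","top2");cv2.imwrite("pics/top2z.png",cv2.resize(im[100:250,280:440],None,fx=4,fy=4))
E
```

```text
t: 4.3
eef_pos: [586.5, -112.6, 100.0]
tcp_rot: [-3.141, 0.001, 0.185]
ft_force: [-4.7, -1.0, 1.3]
opening: 0.009
t: 4.6
eef_pos: [588.9, -112.2, 100.0]
tcp_rot: [-3.141, 0.001, 0.185]
ft_force: [-4.4, -0.6, 1.3]
opening: 0.008
```

View pics/top2z.png

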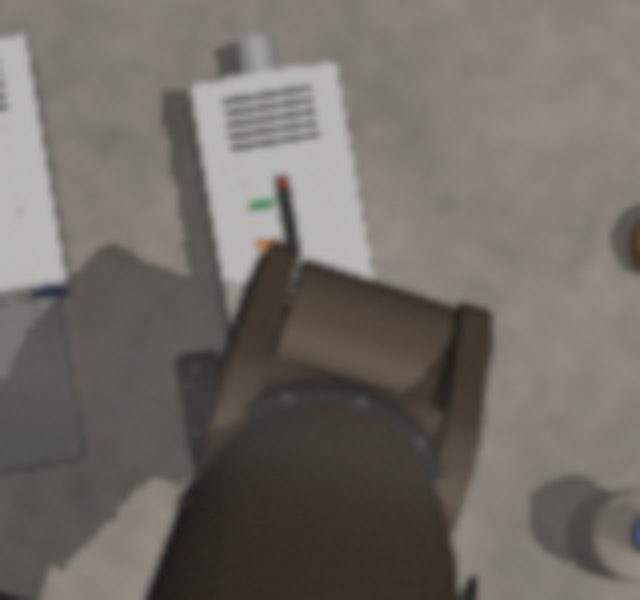

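Pointer now past green, near the slot's end. Creeping on until the hard stop shows in the force.

```bash
python3 -m inch '{"hand":[0,0],"delta_pos":[[0.1,0,0],[0,0,0]],"turn":[0,0]}'; python3 -m inch '{"hand":[0,0],"delta_pos":[[0.1,0,0],[0,0,0]],"turn":[0,0]}'
```

```text
t: 4.85
eef_pos: [589.9, -112.0, 100.0]
tcp_rot: [-3.141, 0.001, 0.185]
ft_force: [-4.8, -0.4, 0.5]
opening: 0.005
t: 5.05
eef_pos: [590.6, -111.8, 100.0]
tcp_rot: [-3.141, 0.002, 0.185]
ft_force: [-7.4, -1.2, 2.6]
opening: 0.003
```

```bash
python3 -m inch '{"hand":[0,0],"delta_pos":[[0.1,0,0],[0,0,0]],"turn":[0,0]}'
```

```text
t: 5.25
eef_pos: [590.8, -111.7, 100.0]
tcp_rot: [-3.14, 0.004, 0.185]
ft_force: [-12.0, -3.5, 5.6]
opening: 0.006
```

```bash
python3 -m inch '{"hand":[0,0,0,0,0,0,0,0],"delta_pos":[[-0.8,0,0],[-1,0,0],[-1,0,0],[-1.2,0,0],[-1.5,0,0],[-1.5,0,0],[0,0,0],[0,0,0]],"turn":[0,0,0,0,0,0,0,0]}'; python3 -m inch '{"hand":[1,1,1,1,1],"delta_pos":[[0,0,-3],[0,0,-4],[0,0,-4],[-2,-3,0],[-2,-4,0]],"turn":[0,0,0,0,0]}';python3 - <<'E'
from h import *
im,_=shot("side","side3");cv2.imwrite("pics/side3z.png",cv2.resize(im[110:300,180:430],None,fx=3,fy=3))
im,_=shot("top","top3");cv2.imwrite("pics/top3z.png",cv2.resize(im[100:260,180:440],None,fx=3,fy=3))
E
```

```text
t: 6.05
eef_pos: [523.9, -124.8, 100.6]
tcp_rot: [3.141, -0.001, 0.184]
ft_force: [-0.3, 0.0, -0.0]
opening: 0.007
t: 6.55
eef_pos: [472.0, -63.2, 211.4]
tcp_rot: [3.14, -0.004, 0.183]
ft_force: [0.6, 0.2, 0.4]
opening: 0.371
```

View pics/side3z.png

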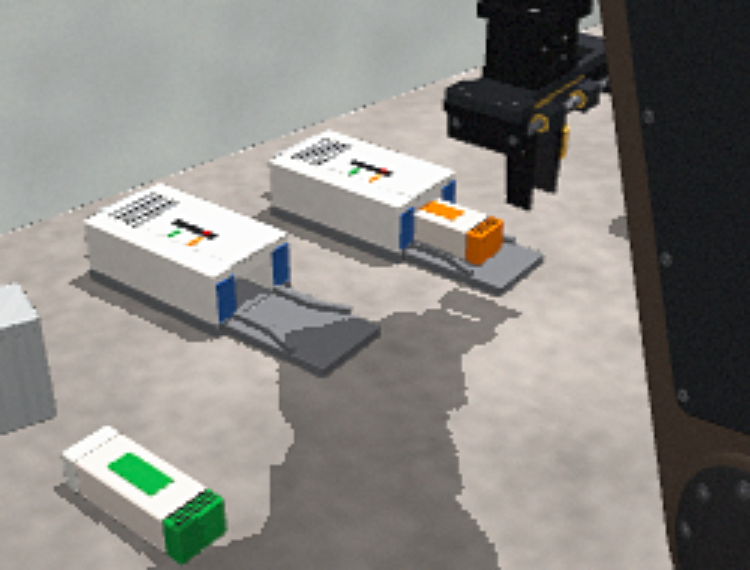

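View pics/top3z.png

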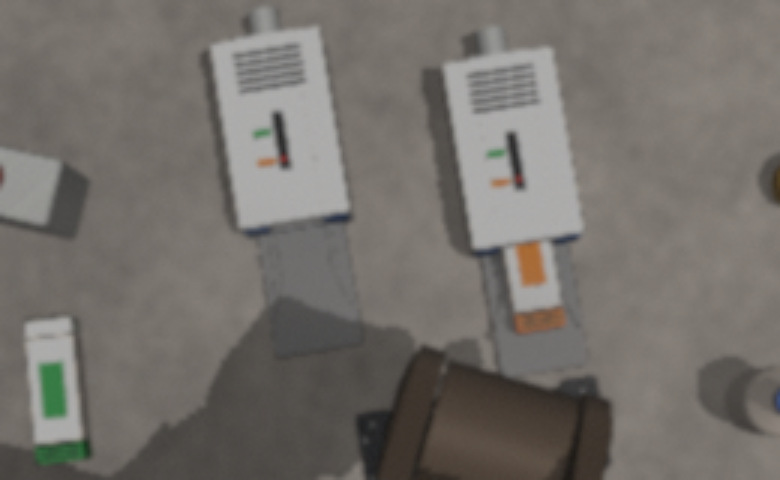

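The pointer is at orange and the orange cartridge stands out about 78 mm, so the release worked. Now the fresh one.

```bash
python3 -m inch '{"hand":[1,1,1,1,1,1,1,1,1,1,1],"delta_pos":[[0,0,0],[0.88,-4.17,0],[0.88,-4.17,0],[0.88,-4.17,0],[0.88,-4.17,0],[0.88,-4.17,0],[0.88,-4.17,0],[0.88,-4.17,0],[0.88,-4.17,0],[0.88,-4.17,0],[0,0,0]],"turn":[0.043,0,0,0,0,0,0,0,0,0,0]}'; python3 -m inch '{"hand":[1,1],"delta_pos":[[0,0,0],[0,0,0]],"turn":[0,0]}'
python3 - <<'E'
from h import *
im,_=shot("side","side4");cv2.imwrite("pics/side4z.png",cv2.resize(im[150:330,150:400],None,fx=3,fy=3))
s=env.state();p=np.array([498.3,319.2])-s["eef_pos"][:2];y=s["tcp_rot"][2];print(s["eef_pos"],y,p@[np.cos(y),np.sin(y)],p@[np.sin(y),-np.cos(y)])
E
```

```text
t: 7.75
eef_pos: [497.2, 324.3, 210.1]
tcp_rot: [-3.14, -0.002, 0.146]
ft_force: [1.2, -0.7, 0.5]
opening: 0.999
t: 7.95
eef_pos: [496.9, 319.2, 210.1]
tcp_rot: [3.141, 0.0, 0.142]
ft_force: [-0.0, 0.2, -0.6]
opening: 1.0
[496.99512247 318.88596624 210.20186887] 0.14090591746527137 1.3360480505782721 -0.1276642778113332
```

View pics/side4z.png

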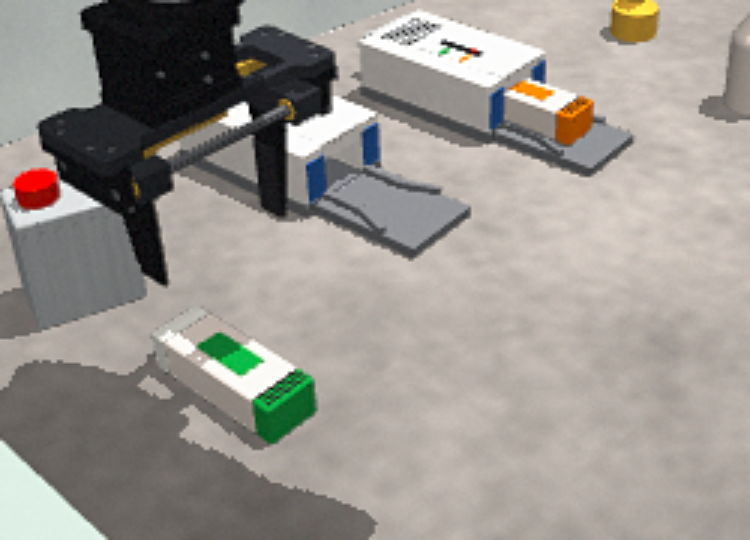

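```bash
python3 -m inch '{"hand":[1,1,1,1,1,1],"delta_pos":[[0.13,0,3],[0,0,3.5],[0,0,3],[0,0,1.8],[0,0,1],[0,0,0]],"turn":[0,0,0,0,0,0]}'; python3 -m inch '{"hand":[0,0,0,0,0,0,0,0],"delta_pos":[[0,0,0],[0,0,0],[0,0,0],[0,0,0],[0,0,0],[0,0,0],[0,0,0],[0,0,0]],"turn":[0,0,0,0,0,0,0,0]}'
```

```text
t: 8.6
eef_pos: [498.1, 319.0, 86.4]
tcp_rot: [3.141, 0.001, 0.141]
ft_force: [-0.3, -0.4, 0.3]
opening: 0.998
t: 9.4
eef_pos: [498.0, 319.9, 87.2]
tcp_rot: [3.142, -0.0, 0.142]
ft_force: [0.2, -0.2, 0.7]
opening: 0.466
```

```bash
python3 -m inch '{"hand":[0,0,0,0,0,0,0,0,0,0,0,0],"delta_pos":[[0,0,-1],[0,0,-2],[0,0,-1.5],[-0.69,3.42,0],[-0.69,3.42,0],[-0.69,3.42,0],[-0.69,3.42,0],[-0.69,3.42,0],[-0.69,3.42,0],[-0.69,3.42,0],[0,0,0],[0,0,0]],"turn":[0,0,-0.042,0,0,0,0,0,0,0,0,0]}'
python3 - <<'E'
from h import *
im,d=shot("top","top5");cv2.imwrite("pics/top5z.png",cv2.resize(im[100:280,200:400],None,fx=3.2,fy=3.2))
im,_=shot("side","side5");cv2.imwrite("pics/side5z.png",cv2.resize(im[130:330,150:400],None,fx=3,fy=3))
s=env.state();p=s["eef_pos"][:2]-np.array([651.5,104.6]);y=np.radians(10.5);print(s["eef_pos"],s["tcp_rot"],"s,left",p@[np.cos(y),np.sin(y)],p@[-np.sin(y),np.cos(y)])
E
```

```text
t: 10.6
eef_pos: [494.4, 75.1, 132.7]
tcp_rot: [3.142, -0.0, 0.182]
ft_force: [0.9, 0.2, -2.2]
opening: 0.464
[494.38716685  76.25186129 132.49149309] [ 3.14151343e+00 -3.96342623e-04  1.84175377e-01] s,left -159.64800218801003 0.7580931985025074
```

View pics/top5z.png

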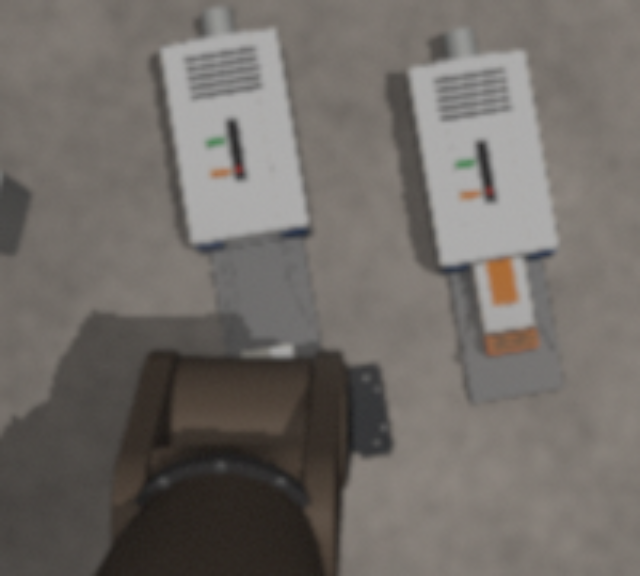

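View pics/side5z.png

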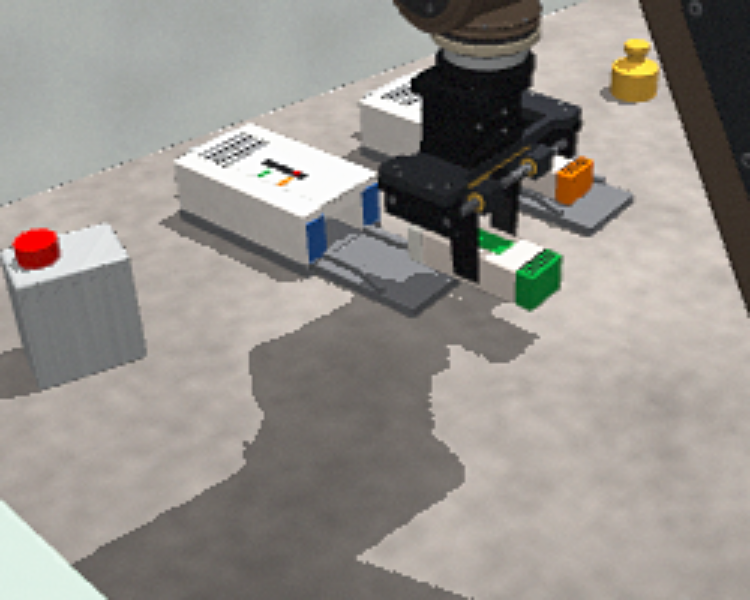

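```bash
python3 -m inch '{"hand":[0,0,0,0,0],"delta_pos":[[0,0.06,1.5],[0,0,1],[0,0,0.5],[0,0,0],[0,0,0]],"turn":[0,0,0,0,0]}'; python3 -m inch '{"hand":[0,0,0,0],"delta_pos":[[0,0,0.15],[0,0,0.1],[0,0,0],[0,0,0]],"turn":[0,0,0,0]}'
```

```text
t: 11.2
eef_pos: [494.5, 75.4, 102.3]
tcp_rot: [3.142, 0.0, 0.184]
ft_force: [0.3, -0.2, -0.5]
opening: 0.462
t: 11.6
eef_pos: [494.5, 75.0, 99.8]
tcp_rot: [3.141, -0.0, 0.184]
ft_force: [-0.5, 0.3, -1.6]
opening: 0.46
```

```bash
python3 -m inch '{"hand":[0,0,0,0,0],"delta_pos":[[0.7,0,0.05],[1,0,0],[1,0,0],[0.8,0,0],[0,0,0]],"turn":[0,0,0,0,0]}'; python3 -m inch '{"hand":[0,0,0,0,0],"delta_pos":[[0.6,0,0],[0.6,0,0],[0.6,0,0],[0.4,0,0],[0,0,0]],"turn":[0,0,0,0,0]}'
python3 - <<'E'
from h import *
im,d=shot("top","top6");cv2.imwrite("pics/top6z.png",cv2.resize(im[100:280,200:400],None,fx=3.2,fy=3.2))
im,_=shot("side","side6");cv2.imwrite("pics/side6z.png",cv2.resize(im[140:290,180:380],None,fx=4,fy=4))
s=env.state();p=s["eef_pos"][:2]-np.array([651.5,104.6]);y=np.radians(10.5);print(s["eef_pos"],s["ft_force"],"s,left",p@[np.cos(y),np.sin(y)],p@[-np.sin(y),np.cos(y)])
E
```

```text
t: 12.1
eef_pos: [530.1, 81.7, 99.2]
tcp_rot: [3.141, -0.001, 0.184]
ft_force: [0.3, -0.3, 2.8]
opening: 0.461
t: 12.6
eef_pos: [551.0, 85.6, 99.2]
tcp_rot: [3.141, -0.001, 0.184]
ft_force: [0.7, -0.2, -0.2]
opening: 0.461
[550.45866182  85.47621471  99.22079394] [-0.42648958 -0.39123148 -0.44424585] s,left -102.83442469457114 -0.3902343756622848
```

View pics/side6z.png

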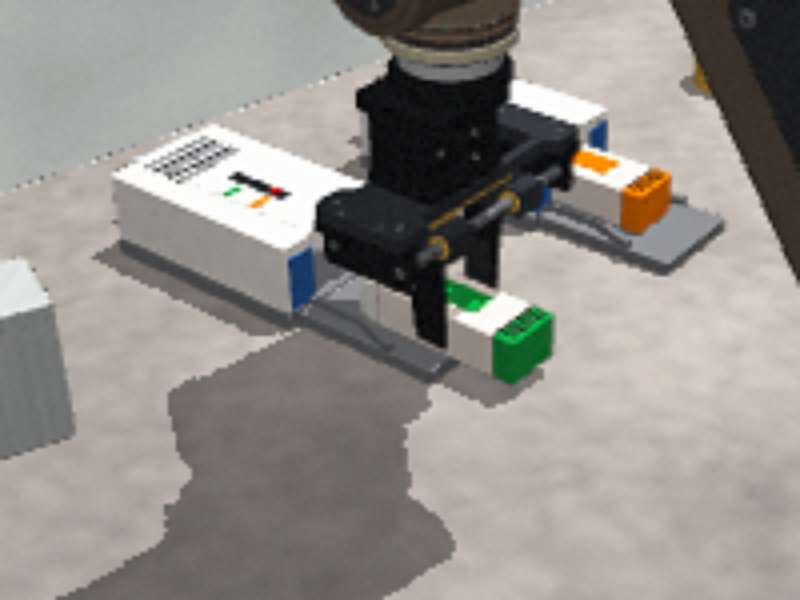

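```bash
python3 -m inch '{"hand":[0,0,0,0,0],"delta_pos":[[0.5,0,0],[0.5,0,0],[0.6,0,0],[0.6,0,0],[0.6,0,0]],"turn":[0,0,0,0,0]}'; python3 -m inch '{"hand":[0,0,0,0,0],"delta_pos":[[0.6,0,0],[0.6,0,0],[0.6,0,0],[0.6,0,0],[0,0,0]],"turn":[0,0,0,0,0]}'
```

```text
t: 13.2
eef_pos: [578.6, 90.7, 99.2]
tcp_rot: [3.141, -0.0, 0.184]
ft_force: [0.0, 0.2, 0.7]
opening: 0.463
t: 13.7
eef_pos: [602.4, 95.1, 99.2]
tcp_rot: [3.141, -0.001, 0.184]
ft_force: [1.2, 0.3, -0.0]
opening: 0.459
```

```bash
python3 -m inch '{"hand":[0,0,0,0,0],"delta_pos":[[0.7,0,0],[0.7,0,0],[0.7,0,0],[0.6,0,0],[0,0,0]],"turn":[0,0,0,0,0]}'
python3 - <<'E'
from h import *
im,d=shot("top","top7");cv2.imwrite("pics/top7z.png",cv2.resize(im[100:280,200:400],None,fx=3.2,fy=3.2))
im,_=shot("side","side7");cv2.imwrite("pics/side7z.png",cv2.resize(im[140:290,180:380],None,fx=4,fy=4))
s=env.state();p=s["eef_pos"][:2]-np.array([651.5,104.6]);y=np.radians(10.5);print(s["eef_pos"],s["ft_force"],"s,left",p@[np.cos(y),np.sin(y)],p@[-np.sin(y),np.cos(y)])
E
```

```text
t: 14.2
eef_pos: [629.0, 100.1, 99.2]
tcp_rot: [3.141, -0.001, 0.184]
ft_force: [1.0, 0.0, 2.0]
opening: 0.462
[628.27389431  99.95516325  99.23506567] [0.83107359 0.35044332 1.14418062] s,left -23.683636665092145 -0.33443695578467025
```

View pics/side7z.png

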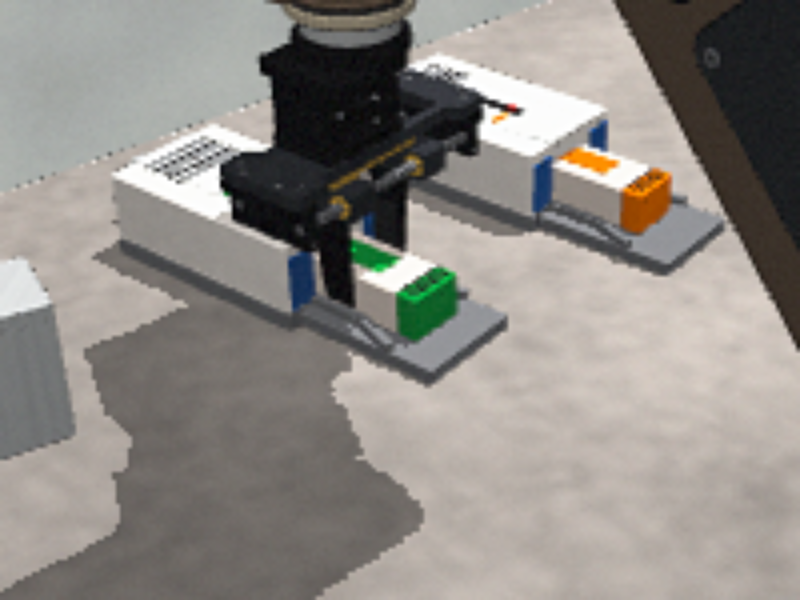

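```bash
python3 -m inch '{"hand":[1,1,1,1,1,1,1,1],"delta_pos":[[0,0,0],[0,0,0],[0,0,0],[0,0,0],[0,0,-1],[0,0,-2],[0,0,-2],[0,0,0]],"turn":[0,0,0,0,0,0,0,0]}';python3 -m inch '{"hand":[0,0,0,0,0,0,0,0,0,0],"delta_pos":[[-2.5,0,0],[-3.5,0,0],[-3.4,0,0],[0,0,0],[0,0,0],[0,0,0],[0,0,0],[0,0,0],[0,0,0],[0,0,0]],"turn":[0,0,0,0,0,0,0,0,0,0]}'
python3 - <<'E'
from h import *
im,d=shot("top","top8");cv2.imwrite("pics/top8z.png",cv2.resize(im[100:280,200:400],None,fx=3.2,fy=3.2))
im,_=shot("side","side8");cv2.imwrite("pics/side8z.png",cv2.resize(im[140:290,180:380],None,fx=4,fy=4))
s=env.state();p=s["eef_pos"][:2]-np.array([651.5,104.6]);y=np.radians(10.5);print(s["eef_pos"],s["ft_force"],"s,left",p@[np.cos(y),np.sin(y)],p@[-np.sin(y),np.cos(y)])
E
```

```text
t: 15.1
eef_pos: [629.0, 100.0, 152.3]
tcp_rot: [3.141, -0.005, 0.184]
ft_force: [-0.3, 0.2, -0.7]
opening: 0.998
t: 16.1
eef_pos: [535.8, 82.8, 149.1]
tcp_rot: [3.142, 0.0, 0.184]
ft_force: [-0.1, 0.1, -0.0]
opening: 0.214
[535.74671457  82.77763816 149.14466872] [-0.54048918  0.01003827 -0.06531347] s,left -117.7917955441865 -0.3625835775360997
```

View pics/side8z.png

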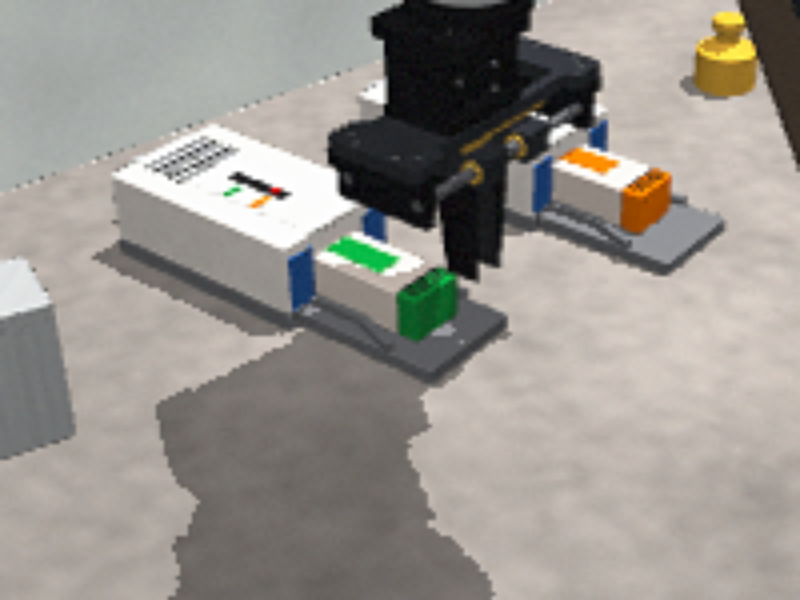

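View pics/top8z.png

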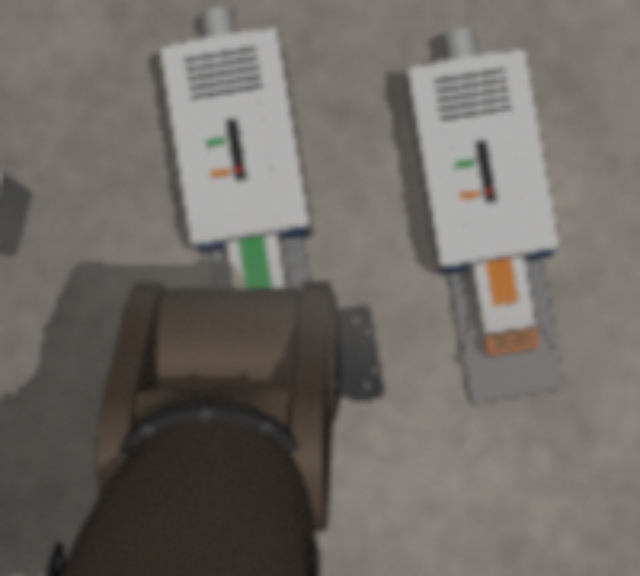

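```bash
python3 -m inch '{"hand":[0,0,0,0,0],"delta_pos":[[0,0,1.5],[0,0,2],[0,0,1],[0,0,0.4],[0,0,0]],"turn":[0,0,0,0,0]}';python3 -m inch '{"hand":[0,0,0,0,0,0],"delta_pos":[[0.6,0,0],[0.6,0,0],[0.5,0,0],[0.5,0,0],[0.5,0,0],[0,0,0]],"turn":[0,0,0,0,0,0]}';python3 -m inch '{"hand":[0,0,0,0,0,0],"delta_pos":[[0.5,0,0],[0.5,0,0],[0.5,0,0],[0.4,0,0],[0.4,0,0],[0,0,0]],"turn":[0,0,0,0,0,0]}'
```

```text
t: 16.7
eef_pos: [535.7, 82.8, 100.0]
tcp_rot: [-3.142, 0.001, 0.184]
ft_force: [0.1, -0.9, 0.1]
opening: 0.005
t: 17.3
eef_pos: [562.9, 87.8, 100.3]
tcp_rot: [3.141, -0.001, 0.184]
ft_force: [-0.0, 0.1, -0.1]
opening: 0.006
t: 17.9
eef_pos: [584.7, 91.9, 100.0]
tcp_rot: [-3.142, 0.001, 0.184]
ft_force: [-3.1, -0.6, 0.7]
opening: 0.003
```

```bash
python3 -m inch '{"hand":[0,0,0,0,0,0],"delta_pos":[[0.4,0,0],[0.4,0,0],[0.4,0,0],[0.3,0,0],[0.2,0,0],[0,0,0]],"turn":[0,0,0,0,0,0]}';python3 -m inch '{"hand":[0,0],"delta_pos":[[0.1,0,0],[0,0,0]],"turn":[0,0]}'
```

```text
t: 18.5
eef_pos: [601.1, 94.9, 100.0]
tcp_rot: [-3.142, 0.002, 0.184]
ft_force: [-4.6, -1.3, 0.3]
opening: 0.001
t: 18.7
eef_pos: [602.0, 95.1, 100.0]
tcp_rot: [-3.142, 0.002, 0.184]
ft_force: [-4.2, -1.1, -0.5]
opening: 0.007
```

```bash
for i in 1; do python3 -m inch '{"hand":[0,0],"delta_pos":[[0.1,0,0],[0,0,0]],"turn":[0,0]}'; done; python3 -m inch '{"hand":[0,0],"delta_pos":[[0.1,0,0],[0,0,0]],"turn":[0,0]}'
```

```text
t: 18.9
eef_pos: [602.9, 95.3, 100.0]
tcp_rot: [-3.142, 0.002, 0.184]
ft_force: [-4.5, -1.6, 0.5]
opening: 0.007
t: 19.1
eef_pos: [603.9, 95.5, 99.9]
tcp_rot: [-3.142, 0.002, 0.184]
ft_force: [-4.6, -1.1, 0.7]
opening: 0.002
```

```bash
python3 -m inch '{"hand":[0,0],"delta_pos":[[0.1,0,0],[0,0,0]],"turn":[0,0]}'; python3 -m inch '{"hand":[0,0],"delta_pos":[[0.1,0,0],[0,0,0]],"turn":[0,0]}'
```

```text
t: 19.3
eef_pos: [604.7, 95.6, 99.9]
tcp_rot: [-3.141, 0.002, 0.184]
ft_force: [-6.1, -1.4, 2.1]
opening: 0.002
t: 19.5
eef_pos: [604.9, 95.7, 99.9]
tcp_rot: [-3.141, 0.005, 0.184]
ft_force: [-10.3, -2.9, 4.8]
opening: 0.002
```

Hard stop reached; backing off and clearing.

```bash
python3 -m inch '{"hand":[0,0,0,0,0,0,0,0],"delta_pos":[[-0.6,0,0],[-0.8,0,0],[-1,0,0],[-1.5,0,0],[-2,0,0],[-2,0,0],[0,0,0],[0,0,0]],"turn":[0,0,0,0,0,0,0,0]}'; python3 -m inch '{"hand":[0,0,0,0,0,0,0,0],"delta_pos":[[0,0,-3],[0,0,-4],[0,0,-4],[-2,0,0],[-2,0,0],[-2,0,0],[0,0,0],[0,0,0]],"turn":[0,0,0,0,0,0,0,0]}'
python3 - <<'E'
from h import *
im,d=shot("top","top9");cv2.imwrite("pics/top9z.png",cv2.resize(im[100:280,160:480],None,fx=2.5,fy=2.5))
im,_=shot("side","side9");cv2.imwrite("pics/side9z.png",cv2.resize(im[130:300,150:420],None,fx=2.9,fy=2.9))
E
```

```text
t: 20.3
eef_pos: [529.3, 81.5, 100.6]
tcp_rot: [3.141, -0.002, 0.184]
ft_force: [1.1, 0.2, 0.1]
opening: 0.006
t: 21.1
eef_pos: [471.0, 70.6, 210.6]
tcp_rot: [3.141, -0.002, 0.184]
ft_force: [-0.1, -0.6, 0.4]
opening: 0.005
```

View pics/side9z.png

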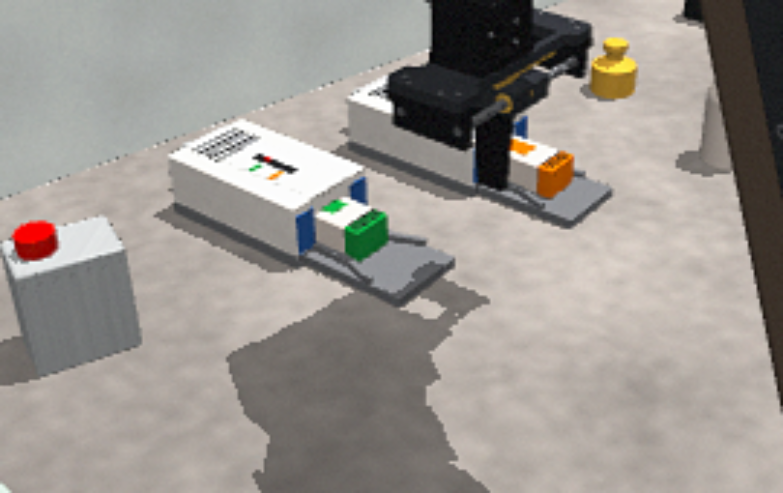

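View pics/top9z.png

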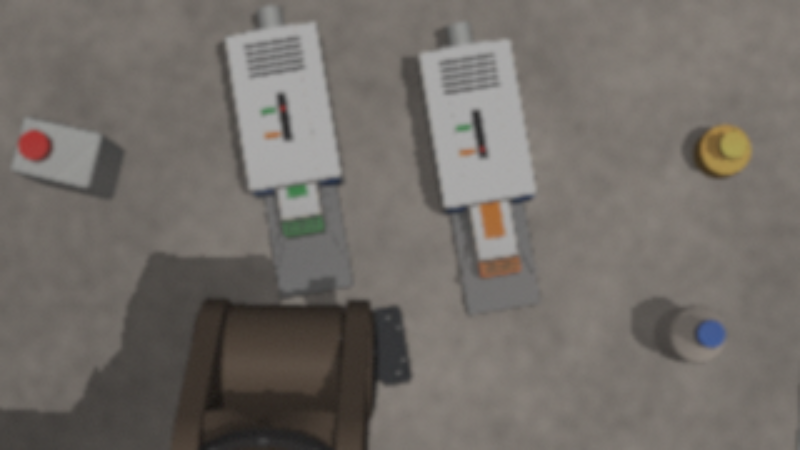

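Left bay's pointer is at green with the green tail standing out about 52 mm. Right bay's pointer is at orange with the spent cartridge out. The bystanders look unmoved and the arm is clear, so I'm handing in.

Run:
```python
from h import *
a=np.load("pics/top0.npz")["im"].astype(int);b=np.load("pics/top9.npz")["im"].astype(int)
for n,(x0,y0,x1,y1) in dict(tin=(160,145,212,180),weight=(435,145,465,175),bottle=(420,215,455,248)).items():
    print(n,np.abs(a-b)[y0:y1,x0:x1].mean().round(2))
print(ticket.job_done())
```

```text
tin 4.34
weight 4.49
bottle 4.54
the job is handed in; nothing more can be done
None
```

The job is done and handed in at about 21 s of the 59 s allowed; it reports no verdict.

- **Spent cartridge:** I pushed it to the hard stop and let go. It stands out about 78 mm in the right bay with the pointer at the orange mark, and it looked the same in the last pictures.
- **Fresh cartridge:** I gripped it at its middle, slid it nose-first along the ledge into the left bay and released it. I then pushed it from behind to the hard stop, where the force rose from about 4.5 N to over 10 N, and backed off once. The last pictures show the pointer at the green mark and the green tail standing out about 52 mm, so the catch is holding it.
- **Bystanders:** The tin, weight and bottle look unmoved. Comparing the first and last top views around each gave the same low difference (4.3 to 4.5 grey levels), which I read as camera noise.
- **Arm:** The wrist force peaked at about 13 N in the readings I took, and the arm was clear of everything at the end. No check failed or disagreed.

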